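Find the full gift box by weight and pack it

TASK

Three closed gift boxes that look alike lean in the slanted tray; only one has a figurine in it and is clearly heavier, so feel for it. Set the full box down gently, standing upright, inside the shipping carton, then fold the carton's short flap down flat and after it the long flap over it. The empty boxes must be in their own pockets of the tray at the end, and everything else on the bench is to be left standing where it is.

Things in the scene. Friction and masses are not known exactly. Their poses are not given: they have to be found in the camera images.
- box_a: closed white gift box 50 x 50 x 110 mm, one of three that look alike; origin at the centre of its underside, z along the 110 mm length towards its lid, x and y square to its faces. Starts in a pocket of the slanted tray, z leaning 30 degrees (0.52 rad) from vertical towards the tray's -x, resting on the low wall there. Empty it weighs about 85 g, full 370 to 550 g
- box_b: closed white gift box 50 x 50 x 110 mm, one of three that look alike; origin at the centre of its underside, z along the 110 mm length towards its lid, x and y square to its faces. Starts in a pocket of the slanted tray, z leaning 30 degrees (0.52 rad) from vertical towards the tray's -x, resting on the low wall there. Empty it weighs about 85 g, full 370 to 550 g
- box_c: closed white gift box 50 x 50 x 110 mm, one of three that look alike; origin at the centre of its underside, z along the 110 mm length towards its lid, x and y square to its faces. Starts in a pocket of the slanted tray, z leaning 30 degrees (0.52 rad) from vertical towards the tray's -x, resting on the low wall there. Empty it weighs about 85 g, full 370 to 550 g
- rack: fixed slanted blue tray, 310 mm wide along its y, three pockets centred at y = -100, 0, 100 mm, each 96 wide in y, 57 deep. Origin on the bench, 45 mm below the pocket floor's centre, z up. Pockets lean 30 degrees from vertical towards its -x (the robot's side). Heights along the lean from the pocket floor: -x wall 75 mm, other walls 40, dividers 25
- carton: fixed open cardboard shipping carton, outside 150 x 150 x 130 mm, walls and floor 4 mm; origin at the centre of its underside, z up. The short flap is hinged along its -x rim (nearer the robot), the long flap along its +x rim
- carton_floor (a point): centre of the carton's inner floor, 126 mm below the rim
- short_hinge (a point): middle of the short flap's hinge line, on the carton's -x rim; the line runs along the carton's y; axes as the carton's
- long_hinge (a point): middle of the long flap's hinge line, on the carton's +x rim, 4 mm above the rim; the line runs along the carton's y; axes as the carton's
- short_flap (a joint): angle of the short flap (65 mm from hinge to free edge, 148 mm wide, 4 mm thick): 0 folded down flat over the opening, 1.57 upright, more leaning outwards; starts at 1.85 to 2.2 and stays where it is left
- long_flap (a joint): angle of the long flap (100 mm from hinge to free edge, 148 mm wide, 4 mm thick), same meaning; folded down it overlaps the short one
- saucer: bystander: white paint saucer, 76 mm across, 22 mm high; origin at its underside
- thinner: bystander: closed white plastic bottle, 60 mm across, 150 mm high; origin at its underside
- jar: bystander: closed glass jar, 66 mm across, 80 mm high; origin at its underside
- figurine: bystander: unpainted plaster figurine, 60 mm across its foot, 110 mm high; origin at its underside
- brush: bystander: brush lying flat, 180 mm long, handle towards its own -x
Things that resemble listed ones, but are neither listed nor needed, are in the scene too. There is more than one size of the carton; the job needs the largest. What is shaped like the box_c but pink is not meant.

How it is judged:
On the way, in this order (a step that is already met when the one before it is completed fails the run):
1. the full box stands upright on the carton's floor, its weight on it (((x of box_a in the frame of carton between -0.075 and 0.075 m and y of box_a in the frame of carton between -0.075 and 0.075 m and z of box_a in the frame of carton below 0.015 m and angle between box_a's own z axis and vertical below 0.2 rad and contact force between box_a and carton above 2.2 N) or (x of box_b in the frame of carton between -0.075 and 0.075 m and y of box_b in the frame of carton between -0.075 and 0.075 m and z of box_b in the frame of carton below 0.015 m and angle between box_b's own z axis and vertical below 0.2 rad and contact force between box_b and carton above 2.2 N) or (x of box_c in the frame of carton between -0.075 and 0.075 m and y of box_c in the frame of carton between -0.075 and 0.075 m and z of box_c in the frame of carton below 0.015 m and angle between box_c's own z axis and vertical below 0.2 rad and contact force between box_c and carton above 2.2 N))), for 0.2 s.
2. the short flap is folded down while the long flap is still open (value of joint short_flap below 0.15 rad and value of joint long_flap above 0.5 rad), for 0.1 s.
At the end, for the whole second after the job is handed in: The full box (over 225 g) stands at rest on the carton floor (origin under 15 mm above the carton's underside, tilt under 0.2 rad); both flaps are below 0.15 rad; the other two boxes rest within 35 mm of their start places, leaning 0.3 to 0.75 rad from vertical ((((x of box_a in the frame of carton between -0.075 and 0.075 m and y of box_a in the frame of carton between -0.075 and 0.075 m and z of box_a in the frame of carton below 0.015 m and angle between box_a's own z axis and vertical below 0.2 rad and contact force between box_a and carton above 2.2 N) and linear speed of each of box_a, box_b, box_c below 0.03 m/s and distance of each of box_b, box_c from where it was at the start of the episode below 0.035 m and angle between box_b's own z axis and vertical between 0.3 and 0.75 rad and angle between box_c's own z axis and vertical between 0.3 and 0.75 rad) or ((x of box_b in the frame of carton between -0.075 and 0.075 m and y of box_b in the frame of carton between -0.075 and 0.075 m and z of box_b in the frame of carton below 0.015 m and angle between box_b's own z axis and vertical below 0.2 rad and contact force between box_b and carton above 2.2 N) and linear speed of each of box_b, box_a, box_c below 0.03 m/s and distance of each of box_a, box_c from where it was at the start of the episode below 0.035 m and angle between box_a's own z axis and vertical between 0.3 and 0.75 rad and angle between box_c's own z axis and vertical between 0.3 and 0.75 rad) or ((x of box_c in the frame of carton between -0.075 and 0.075 m and y of box_c in the frame of carton between -0.075 and 0.075 m and z of box_c in the frame of carton below 0.015 m and angle between box_c's own z axis and vertical below 0.2 rad and contact force between box_c and carton above 2.2 N) and linear speed of each of box_c, box_a, box_b below 0.03 m/s and distance of each of box_a, box_b from where it was at the start of the episode below 0.035 m and angle between box_a's own z axis and vertical between 0.3 and 0.75 rad and angle between box_b's own z axis and vertical between 0.3 and 0.75 rad)) and value of joint each of short_flap, long_flap below 0.15 rad); the robot touches nothing.
It fails at once if a box is dropped into the carton (moves faster than 0.75 m/s inside it, below its rim) ((x of box_a in the frame of carton between -0.075 and 0.075 m and y of box_a in the frame of carton between -0.075 and 0.075 m and z of box_a in the frame of carton below 0.08 m and linear speed of box_a above 0.75 m/s) or (x of box_b in the frame of carton between -0.075 and 0.075 m and y of box_b in the frame of carton between -0.075 and 0.075 m and z of box_b in the frame of carton below 0.08 m and linear speed of box_b above 0.75 m/s) or (x of box_c in the frame of carton between -0.075 and 0.075 m and y of box_c in the frame of carton between -0.075 and 0.075 m and z of box_c in the frame of carton below 0.08 m and linear speed of box_c above 0.75 m/s)).
It fails at once if a bystander is moved by more than 40 mm (distance of any of saucer, thinner, jar, figurine, brush from where it was at the start of the episode above 0.04 m).
It fails at once if an upright bystander is tipped by more than 0.5 rad (angle between any of saucer, thinner, jar, figurine's own z axis and vertical above 0.5 rad).
It also fails if it takes over 72 s, if anything falls off the work surface, if the arm or the gripper's body presses on something with over 40 N, if the wrist force passes 120 N, or if a joint passes its speed limit or range.

ROBOT

A 7-joint arm with a two-finger parallel gripper is mounted at the origin on the work surface. World frame = base frame: x ahead of the robot, y to its left, z up, the work surface at z = 0. Lengths are in m, angles in rad, forces in N, time in s.
With the tool pointing down it reaches from about 0.4 to 0.85 m from the base axis. Payload 4.5 kg.
Tool frame: the origin (TCP) lies at the very end of the fingers, on their centre line; the grasp point (between the pads) lies 19 mm behind it (tcp_to_grasp is the z of the grasp point in the tool frame, in m); z points along the fingers, y is the line along which they close (so a half turn about z gives the same grasp; the last joint's range is limited). The gripper opens to 88 mm and grips with 3 to 60 N. Pads are 18 mm wide; open, the fingers measure 123 mm over their backs; the gripper's body (75 mm by 187 mm) begins 45 mm behind the grasp point.
Start: joints at [1.161, 0.689, -0.195, 1.565, 0.157, 0.902, -0.215], TCP at [0.268, -0.564, 0.2] pointing down, gripper open.
Joint ranges: [-3.01, 3.01], [-0.46, 2.08], [-1.47, 1.51], [0.13, 2.56], [-1, 4.14], [0.04, 2.09], [-2.66, 2.66]. Speed limits (rad/s): [2.57, 2.57, 3.14, 3.14, 3.14, 3.14, 3.14].

INTERFACE

Orientations are given as a unit quaternion [x, y, z, w].
In Python, from plant import * gives the robot as it stands. The module is installed in compiled form; this text tells all that it offers.
- The arm moves only by the shell command python3 -m jog 'ROWS' [OPENING] [FORCE]. ROWS is JSON, a list that holds one entry, the list of rows, each a list of 6 numbers: the shift along the tool's x, y, z in m, then the turn, a rotation vector about the tool's x, y, z in rad. In form: [[[dx, dy, dz, ax, ay, az], ...]]. A call has 1 to 12 rows; each row shifts and turns the commanded pose from where the row before left it, along the tool's axes as they then stand; what a row does not reach is not made up. A row lasts 1/8 s, in which the tool goes at most 62.5 mm and 10.7 degrees, less where a joint would pass 70% of its speed; a pose out of reach is approached as far as the arm can. A call with a gripper value outside its range is refused whole. OPENING is the finger opening in m, from 0 to 0.0881, set as the call begins (- or left out, the last holds). The fingers move at their own pace and stop on an object; FORCE is the grip in N (left out, the last holds). Time passes only in rows, so rows that do not move let the fingers close. It gives the time, the measured TCP pose, the force, the opening and the grip force at its end, in the units of the state.
- get_state(): the state, without advancing time (a new reading comes with each control period).
- snapshot(name): name is "side" or "top" or "wrist"; returns a dict with "frame" (420x560x3 uint8, red, green, blue), "mtx" (3x3 intrinsics, pixels), "xyz" and "orientation" of the camera in the world; the wrist camera has in their place "mount" (4x4, takes a point from camera to tool coordinates, whose origin is the TCP and whose axes are the flange's). Camera axes: x right, y down, z forward; pixel columns grow to the right and rows downward; lengths in m; the calibration is good to about 2 mm. A picture is of the moment at which its call begins: read the wrist's pose just before it. There is no depth.
- finish_job(): hands the job in; it is judged then, once.
The state is a dict: "clock": time; "q": joint angles; "qd": joint speeds; "joint_torque": joint torques, N m; "tool_pos": TCP position; "eef_rot": TCP orientation; "contact_force": force on the tool from outside, world axes, zero at the start; "moment": the same for the moment, N m; "opening": opening from 0.0 (shut) to 1.0 (fully open); "finger_force": force on a finger pad.
Only numpy, scipy, OpenCV 4.12 (cv2) and the standard library are available. Lean on these libraries where they do the work, as an engineer would, in place of code of your own. Each camera call takes 0.05 s, during which the arm holds its last target. There are 200 camera calls.

## Working session

There is one attempt and no reset: what is moved stays moved. The work goes in short steps, Python scripts to look and compute and a shell command to move; the robot and the scene stay as the last step left them, time stands still between calls to the robot, and variables do not carry over. Pictures are saved under pics/ and viewed, at most 10 in all, crops included, and the job is handed in when it is done.

```bash
mkdir -p pics; python3 - <<'E'
from plant import *
import cv2
s=get_state(); print({k:(np.round(v,3).tolist() if 'np' in globals() else v) for k,v in s.items()})
for n in("side","top"):
    d=snapshot(n); cv2.imwrite(f"pics/{n}0.png",d["frame"][...,::-1]); print(n,d["mtx"],d["xyz"],d["orientation"])
d=snapshot("wrist");print(d["mount"],d["mtx"])
E
```

```text
{'clock': 0.0, 'q': array([ 1.16076199,  0.69000144, -0.19450106,  1.56632047,  0.15735157,
        0.90250266, -0.21504303]), 'qd': array([-0.00124636,  0.00133673, -0.00103525, -0.00070635, -0.00090974,
       -0.00027089,  0.00028489]), 'joint_torque': array([ 4.13399530e-04, -5.27562654e+01, -1.26712896e+00, -1.53427434e+01,
       -5.27334970e-02,  6.63076426e-03,  1.54942113e-04]), 'tool_pos': array([ 0.26801203, -0.56385233,  0.19940517]), 'eef_rot': array([ 9.75459196e-01,  2.20178367e-01, -2.88453788e-04, -8.71462414e-04]), 'contact_force': array([ 0.39690313, -0.15186203, -0.18881543]), 'moment': array([-0.02356148, -0.04968886,  0.04337925]), 'finger_force': 0.0, 'opening': 0.9985345847580128}
side [[410.35633215   0.         277.70829307]
 [  0.         410.35633215 211.03447543]
 [  0.           0.           1.        ]] [0.07418328 0.49673766 0.90879202] [-0.32304768  0.86928148 -0.35179254  0.12740453]
top [[392.53726896   0.         274.8081905 ]
 [  0.         392.53726896 213.82393176]
 [  0.           0.           1.        ]] [ 0.33102295 -0.07378631  1.27811041] [ 0.70777347 -0.70019966  0.06466216 -0.0677935 ]
[[-8.96230817e-04 -9.66389891e-01 -2.57079317e-01  6.66816430e-02]
 [ 9.99998256e-01 -4.44863803e-04 -1.81390466e-03 -9.96854021e-05]
 [ 1.63857385e-03 -2.57080494e-01  9.66388604e-01 -1.83579551e-01]
 [ 0.00000000e+00  0.00000000e+00  0.00000000e+00  1.00000000e+00]] [[353.5789101    0.         281.54763594]
 [  0.         353.5789101  210.60387918]
 [  0.           0.           1.        ]]
```

View pics/top0.png

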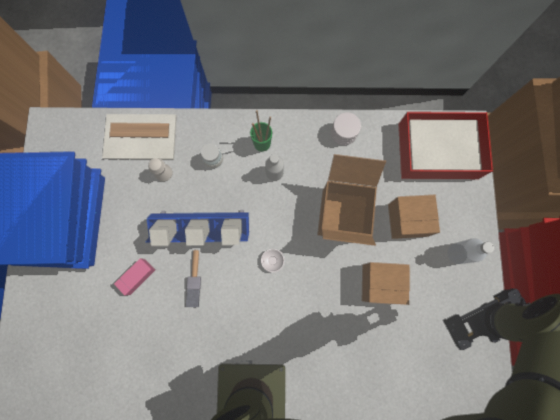

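View pics/side0.png

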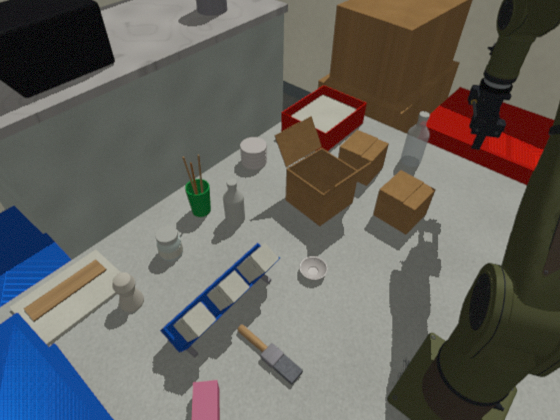

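The top view shows the blue tray at px (149–249, 213–243) with three white boxes at (163,232), (197,232) and (231,232). The carton candidates are the open one at (350,210) and smaller closed ones at (415,215) and (387,283). The open one is the largest and the only one with flaps up, so it fits. The pink box at (133,277) is a decoy. Next is an enlarged crop to confirm.

```bash
python3 - <<'E'
import cv2,numpy as np
t=cv2.imread("pics/top0.png"); s=cv2.imread("pics/side0.png")
a=cv2.resize(t[150:250,140:390],(800,320),interpolation=cv2.INTER_CUBIC)
b=cv2.resize(s[115:355,155:375],None,fx=1.16,fy=1.16)
b1=cv2.resize(s[235:355,155:315],(373,280),interpolation=cv2.INTER_CUBIC);b2=cv2.resize(s[110:230,265:385],(280,280),interpolation=cv2.INTER_CUBIC)
m=np.zeros((600,800,3),np.uint8);m[:320]=a;m[320:,:373]=b1;m[320:,380:660]=b2
cv2.imwrite("pics/crop1.png",m)
E
```

```text
(no output)
```

View pics/crop1.png

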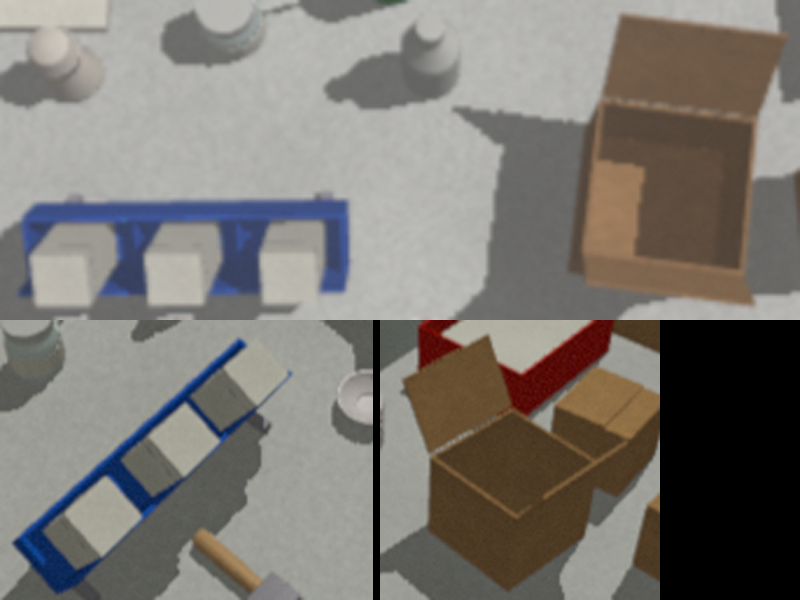

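The crop confirms it: three white boxes lean in the blue tray, and the open carton has its long flap at the far (+x) rim and its short flap near. Lid centres are at about px (159,238), (195,238) and (231,237). Now I triangulate.

```bash
cat > h.py <<'E'
import numpy as np,cv2
from scipy.spatial.transform import Rotation as R
from plant import *
CAM={"side":((410.35633215,277.70829307,211.03447543),[0.07418328,0.49673766,0.90879202],[-0.32304768,0.86928148,-0.35179254,0.12740453]),
"top":((392.53726896,274.8081905,213.82393176),[0.33102295,-0.07378631,1.27811041],[0.70777347,-0.70019966,0.06466216,-0.0677935])}
def ray(n,p):
    (f,cx,cy),o,q=CAM[n]; d=R.from_quat(q).apply([(p[0]-cx)/f,(p[1]-cy)/f,1]); return np.array(o),d/np.linalg.norm(d)
def plane(n,p,z): o,d=ray(n,p); return o+d*(z-o[2])/d[2]
def tri(a,b):
    A=0;B=0
    for n,p in(("top",a),("side",b)):
        o,d=ray(n,p);M=np.eye(3)-np.outer(d,d);A=A+M;B=B+M@o
    return np.linalg.solve(A,B)
def proj(n,X):
    (f,cx,cy),o,q=CAM[n];c=R.from_quat(q).inv().apply(np.array(X)-o);return np.c_[f*c[...,0]/c[...,2]+cx,f*c[...,1]/c[...,2]+cy]
def st():
    s=get_state();return np.array(s["tool_pos"]),R.from_quat(s["eef_rot"])
def delta(p,Rm):
    "shift along current tool axes, and rotvec in tool axes, to reach p,Rm"
    tp,tr=st();return np.round(tr.inv().apply(np.array(p)-tp),4),np.round((tr.inv()*Rm).as_rotvec(),3)
E
python3 - <<'E'
from h import *
T=lambda x,y:(140+x/3.2-.3,150+y/3.2-.3)
S1=lambda x,y:(155+x/2.33-.3,235+(y-320)/2.33-.3)
S2=lambda x,y:(265+(x-380)/2.333-.3,110+(y-320)/2.333-.3)
for n,a,b in(("L",(61,282),(103,520)),("M",(176,281),(184,440)),("Rt",(288,279),(257,374))):
    print(n,tri(T(*a),S1(*b)).round(4),plane("top",T(*a),.1385).round(4),plane("side",S1(*b),.1385).round(4))
for n,a,b in(("+x+y",(600,100),(430,457)),("+x-y",(753,120),(512,410)),("-x-y",(746,272),(595,460)),("-x+y",(583,250),(517,517))):
    print(n,tri(T(*a),S2(*b)).round(4),plane("top",T(*a),.13).round(4),plane("side",S2(*b),.13).round(4))
# long flap tip corners
for a,b in(((622,14),(404,378)),((787,36),(488,336))): print("lf",tri(T(*a),S2(*b)).round(4))
for a in((585,286),(752,303)): print("sf",plane("top",T(*a),.19).round(4))
print("rack back",[plane("top",T(*a),.045+.04*.866+.016).round(4) for a in((26,205),(348,202))],[plane("top",T(*a),.045+.065-.014).round(4) for a in((22,293),(347,290))])
for n,p in dict(saucer=(271,261),thinner=(275,165),brushtip=(196,252)).items(): print(n,plane("top",p,0.0).round(3))
E
```

```text
L [0.4744 0.2739 0.1319] [0.4724 0.271  0.1385] [0.4724 0.2765 0.1385]
M [0.4767 0.1677 0.1359] [0.4744 0.1659 0.1385] [0.4774 0.1698 0.1385]
Rt [0.4782 0.0642 0.1358] [0.4773 0.0636 0.1385] [0.4774 0.066  0.1385]
+x+y [ 0.6529 -0.2242  0.1297] [ 0.6518 -0.2248  0.13  ] [ 0.6539 -0.2235  0.13  ]
+x-y [ 0.6335 -0.3685  0.1302] [ 0.6337 -0.3685  0.13  ] [ 0.6334 -0.3688  0.13  ]
-x-y [ 0.4917 -0.3556  0.1302] [ 0.4894 -0.3568  0.13  ] [ 0.4941 -0.3548  0.13  ]
-x+y [ 0.5078 -0.2075  0.1292] [ 0.5083 -0.2071  0.13  ] [ 0.5067 -0.207   0.13  ]
lf [ 0.7054 -0.2333  0.2203]
lf [ 0.6881 -0.3792  0.2156]
sf [ 0.4673 -0.2015  0.19  ]
sf [ 0.454  -0.3462  0.19  ]
rack back [array([0.5516, 0.3225, 0.0956]), array([0.5577, 0.0136, 0.0956])] [array([0.4668, 0.3201, 0.096 ]), array([0.4729, 0.0126, 0.096 ])]
saucer [ 0.418 -0.056  0.   ]
thinner [ 0.742 -0.066  0.   ]
brushtip [0.444 0.188 0.   ]
```

```bash
cat >> h.py <<'E'
def boxR(yaw,tilt): # tool pose gripping box leaning 'tilt' toward -x, y closing along frame y
    return R.from_euler('z',yaw)*R.from_euler('y',-tilt)*R.from_quat([1,0,0,0])
E
python3 - <<'E'
from h import *
Rm=boxR(.02,np.pi/6); print(Rm.as_matrix().round(2))
p=np.array([.4475,.065,.30]); d,r=delta(p,Rm); print(d,r,np.linalg.norm(d),np.linalg.norm(r))
E
```

```text
[[ 0.87  0.02  0.5 ]
 [ 0.02 -1.    0.01]
 [ 0.5  -0.   -0.87]]
[ 0.4321 -0.4912 -0.0997] [-0.112  0.516  0.414] 0.6617612409321054 0.670966467120377
```

```bash
python3 -m jog '[[[0,0,-0.05,0,0,0],[0.0393,-0.0447,-0.0045,0,0,0],[0.0393,-0.0447,-0.0045,0,0,0],[0.0393,-0.0447,-0.0045,0,0,0],[0.0393,-0.0447,-0.0045,0,0,0],[0.0393,-0.0447,-0.0045,0,0,0],[0.0393,-0.0447,-0.0045,0,0,0],[0.0393,-0.0447,-0.0045,0,0,0],[0.0393,-0.0447,-0.0045,0,0,0],[0.0393,-0.0447,-0.0045,0,0,0],[0.0393,-0.0447,-0.0045,0,0,0],[0.0393,-0.0447,-0.0045,0,0,0]]]' 0.076
python3 -m jog '[[[0,0,0,-0.022,0.103,0.083],[0,0,0,-0.022,0.103,0.083],[0,0,0,-0.022,0.103,0.083],[0,0,0,-0.022,0.103,0.083],[0,0,0,-0.022,0.103,0.083],[0,0,0,0,0,0]]]'
python3 - <<'E'
from h import *
s=get_state();print(s["contact_force"],s["q"].round(2),s["opening"])
print(delta([.4475,.065,.19],boxR(.02,np.pi/6)))
p,r=st();d=snapshot("wrist");cv2.imwrite("pics/w1.png",d["frame"][...,::-1]);print(p,r.as_quat())
E
```

```text
clock: 1.65
tool_pos: [0.4478, 0.067, 0.2999]
eef_rot: [0.976, 0.22, 0.0, 0.0]
contact_force: [1.4, -0.9, 0.0]
opening: 0.866
finger_force: 0.0
clock: 2.4
tool_pos: [0.4509, 0.0605, 0.2981]
eef_rot: [0.973, 0.038, 0.228, 0.008]
contact_force: [0.5, -0.3, -0.1]
opening: 0.864
finger_force: 0.0
[ 0.45410322 -0.27422049 -0.1340817 ] [-0.47  0.16  0.13  2.36  0.6   0.23 -2.39] 0.8641803110055399
(array([-0.0505, -0.0083,  0.0954]), array([0.005, 0.064, 0.059]))
[0.45092508 0.06047028 0.29810068] [0.97296814 0.03771322 0.22769888 0.00799554]
```

View pics/w1.png

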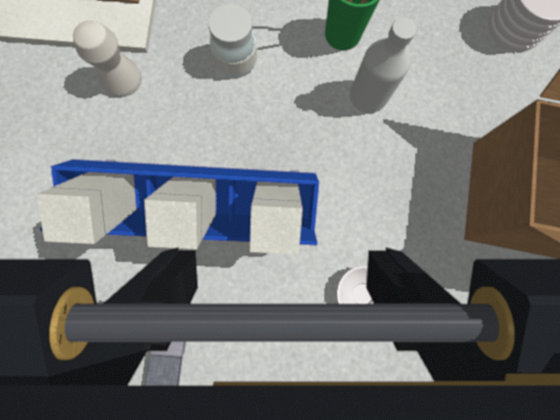

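The wrist view shows the three lids at about px (72,218), (177,222) and (276,223), with the right-hand box just left of the tool plane (column 282). I check the lid positions from this view.

```bash
cat >> h.py <<'E'
MT=np.array([[-8.96230817e-04,-9.66389891e-01,-2.57079317e-01,6.66816430e-02],[9.99998256e-01,-4.44863803e-04,-1.81390466e-03,-9.96854021e-05],[1.63857385e-03,-2.57080494e-01,9.66388604e-01,-1.83579551e-01]])
def wplane(px,z,p,r):
    c=np.array([(px[0]-281.5)/353.58,(px[1]-210.6)/353.58,1]);o=p+r.apply(MT[:,3]);d=r.apply(MT[:,:3]@c);return o+d*(z-o[2])/d[2]
E
python3 - <<'E'
from h import *
p,r=np.array([0.45092508,0.06047028,0.29810068]),R.from_quat([0.97296814,0.03771322,0.22769888,0.00799554])
for x in((72,218),(177,222),(276,223)):print(wplane(x,.137,p,r).round(4))
print(wplane((55,163),.0956,p,r),wplane((317,177),.0956,p,r))
E
```

```text
[0.4777 0.2684 0.137 ]
[0.4814 0.1638 0.137 ]
[0.4879 0.0641 0.137 ]
[0.54555482 0.32306943 0.0956    ] [0.55273497 0.02009991 0.0956    ]
```

```bash
python3 -m jog '[[[-0.0505,-0.0083,0,0,0.064,0.059],[0,0,0.03,0,0,0],[0,0,0.03,0,0,0],[0,0,0,0,0,0]]]'
python3 - <<'E'
from h import *
print(get_state()["q"].round(2),delta([.4475,.065,.19],boxR(.02,np.pi/6)))
E
```

```text
clock: 2.95
tool_pos: [0.4738, 0.0583, 0.2538]
eef_rot: [0.974, 0.026, 0.226, 0.013]
contact_force: [0.7, 0.2, 1.0]
opening: 0.862
finger_force: 0.0
[-0.6   0.3   0.36  2.39  0.86  0.04 -2.65] (array([-0.0512, -0.0102,  0.0456]), array([0.02 , 0.069, 0.04 ]))
```

Wrist joints 6 and 7 hit their limits, so I make a half turn about tool z.

```bash
python3 -m jog '[[[0,0,-0.03,0,0,0.18],[0,0,0,0,0,0.18],[0,0,0,0,0,0.18]]]'
python3 -c "
from h import *
print(get_state()['q'].round(2))"
```

```text
clock: 3.32
tool_pos: [0.4587, 0.0587, 0.2821]
eef_rot: [0.945, -0.238, 0.221, -0.05]
contact_force: [0.6, 0.0, -0.1]
opening: 0.862
finger_force: 0.0
[-0.72  0.22  0.46  2.38  0.3   0.13 -2.64]
```

```bash
python3 -m jog '[[[0,0,0,0,0,-0.18],[0,0,0,0,0,-0.18],[0,0,0,0,0,-0.18],[0,0,0,0,0,-0.18],[0,0,0,0,0,-0.18],[0,0,0,0,0,-0.18],[0,0,0,0,0,-0.18],[0,0,0,0,0,-0.18],[0,0,0,0,0,-0.18],[0,0,0,0,0,-0.18]]]'
python3 -m jog '[[[0,0,0,0,0,-0.18],[0,0,0,0,0,-0.18],[0,0,0,0,0,-0.18],[0,0,0,0,0,-0.18],[0,0,0,0,0,-0.18],[0,0,0,0,0,-0.18],[0,0,0,0,0,-0.18],[0,0,0,0,0,-0.18],[0,0,0,0,0,-0.18],[0,0,0,0,0,-0.18]]]'
cat >> h.py <<'E'
HT=R.from_euler('z',np.pi)
E
python3 -c "
from h import *
print(get_state()['q'].round(2),delta([.4475,.065,.25],boxR(.02,np.pi/6)*HT))"
```

```text
clock: 4.58
tool_pos: [0.4586, 0.0586, 0.2819]
eef_rot: [0.77, 0.597, 0.175, 0.144]
contact_force: [0.1, -0.7, -0.5]
opening: 0.863
finger_force: 0.0
clock: 5.82
tool_pos: [0.4586, 0.0585, 0.282]
eef_rot: [0.011, 0.974, -0.004, 0.227]
contact_force: [-0.6, 0.7, 0.3]
opening: 0.863
finger_force: 0.0
[-0.02  0.22 -0.42  2.35  1.05  0.32  0.17] (array([0.0242, 0.0064, 0.0238]), array([-0.023, -0.067, -0.036]))
```

```bash
python3 -m jog '[[[0.0122,0.0032,0.0119,-0.0115,-0.033,-0.018],[0.012,0.0032,0.0119,-0.0115,-0.033,-0.018],[0,0,0,0,0,0],[0,0,0,0,0,0]]]'
python3 -c "
from h import *
print(get_state()['q'].round(2),delta([.4475,.065,.19],boxR(.02,np.pi/6)*HT))"
```

```text
clock: 6.32
tool_pos: [0.456, 0.0576, 0.2635]
eef_rot: [0.004, 0.968, -0.007, 0.249]
contact_force: [0.2, 0.2, -0.2]
opening: 0.86
finger_force: 0.0
[-0.13  0.25 -0.33  2.44  1.59  0.29 -0.38] (array([0.0429, 0.0081, 0.0602]), array([-0.024, -0.02 , -0.021]))
```

```bash
python3 -m jog '[[[0.015,0.004,0.015,-0.012,-0.01,-0.01],[0.015,0.004,0.015,-0.012,-0.01,-0.01],[0,0,0.02,0,0,0],[0,0,0,0,0,0],[0,0,0,0,0,0]]]'
python3 -c "
from h import *
print(get_state()['q'].round(2),delta([.4635,.065,.165],boxR(.02,np.pi/6)*HT))"
```

```text
clock: 6.95
tool_pos: [0.455, 0.0631, 0.2087]
eef_rot: [-0.008, 0.966, -0.001, 0.257]
contact_force: [0.0, -0.2, -0.8]
opening: 0.864
finger_force: 0.0
[ 0.    0.43 -0.58  2.56  2.08  0.53 -0.92] (array([0.0143, 0.0021, 0.0421]), array([-0.008, -0.003, -0.002]))
```

```bash
python3 -m jog '[[[0.007,0.001,0.02,-0.008,-0.003,-0.002],[0.007,0.001,0.022,0,0,0],[0,0,0,0,0,0],[0,0,0,0,0,0]]]'
python3 -c "
from h import *
print(get_state()['q'].round(2),delta([.4985,.065,.104],boxR(.02,np.pi/6)*HT))
p,r=st();d=snapshot('wrist');cv2.imwrite('pics/w2.png',d['frame'][...,::-1]);d=snapshot('side');cv2.imwrite('pics/s2.png',d['frame'][...,::-1])
a=cv2.resize(cv2.imread('pics/w2.png'),(400,300));b=cv2.imread('pics/s2.png')[180:380,130:390];b=cv2.resize(b,(390,300));cv2.imwrite('pics/m2.png',np.hstack([a,b]))"
```

```text
clock: 7.45
tool_pos: [0.4676, 0.0664, 0.1725]
eef_rot: [-0.012, 0.967, -0.001, 0.256]
contact_force: [1.0, 0.2, 0.4]
opening: 0.859
finger_force: 0.0
[ 0.27  0.7  -1.12  2.56  1.87  0.94 -0.76] (array([ 0.0071, -0.0015,  0.0748]), array([-0.007, -0.006,  0.006]))
```

View pics/m2.png

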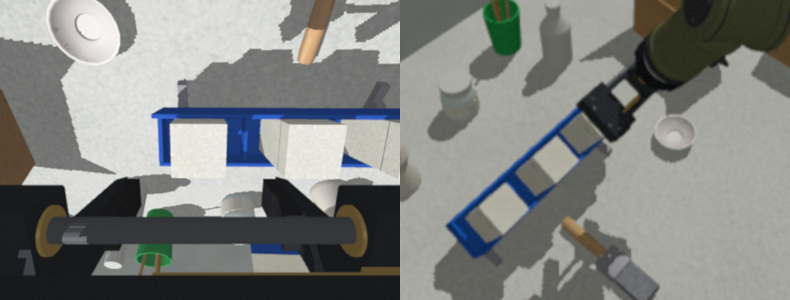

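The right-hand box's lid is centred between the fingers (px ~199 of a 400-wide view, tool plane ~201). I advance and grip.

```bash
python3 -m jog '[[[0.003,-0.0015,0.02,-0.007,-0.006,0.006],[0.004,0,0.02,0,0,0],[0,0,0.02,0,0,0],[0,0,0.012,0,0,0],[0,0,0,0,0,0],[0,0,0,0,0,0]]]'
python3 -c "
from h import *
s=get_state();print(s['q'].round(2),s['contact_force'],delta([.4985,.065,.104],boxR(.02,np.pi/6)*HT))"
python3 -m jog '[[[0,0,0,0,0,0],[0,0,0,0,0,0],[0,0,0,0,0,0],[0,0,0,0,0,0]]]' 0.03 40
```

```text
clock: 8.3
tool_pos: [0.4997, 0.0668, 0.1078]
eef_rot: [-0.01, 0.966, 0.003, 0.258]
contact_force: [-0.2, -0.3, -0.7]
opening: 0.863
finger_force: 0.0
[ 0.35  1.06 -1.36  2.54  1.89  1.34 -0.68] [-0.23790978 -0.25568423 -0.74004585] (array([ 0.003 , -0.0017,  0.0027]), array([ 0.001, -0.001,  0.001]))
clock: 8.8
tool_pos: [0.4992, 0.0628, 0.1072]
eef_rot: [-0.009, 0.966, -0.0, 0.258]
contact_force: [-9.9, -12.3, 20.5]
opening: 0.435
finger_force: 11.2
```

```bash
python3 -m jog '[[[0,0,0,0,0,0],[0,0,0,0,0,0]]]'
python3 -c "
from h import *
d=snapshot('wrist');cv2.imwrite('pics/w3.png',d['frame'][...,::-1]);d=snapshot('side');cv2.imwrite('pics/s3.png',d['frame'][...,::-1]);d=snapshot('top');cv2.imwrite('pics/t3.png',d['frame'][...,::-1])
a=cv2.resize(cv2.imread('pics/w3.png'),(400,300));b=cv2.imread('pics/s3.png')[180:380,130:390];b=cv2.resize(b,(390,300));c=cv2.resize(cv2.imread('pics/t3.png')[190:290,140:273],(390,293));m=np.zeros((600,790,3),np.uint8);m[:300]=np.hstack([a,b]);m[300:593,:390]=c;cv2.imwrite('pics/m3.png',m)"
```

```text
clock: 9.05
tool_pos: [0.4989, 0.0607, 0.1077]
eef_rot: [-0.009, 0.966, -0.002, 0.259]
contact_force: [-10.7, -12.7, 24.2]
opening: 0.343
finger_force: 13.3
```

View pics/m3.png

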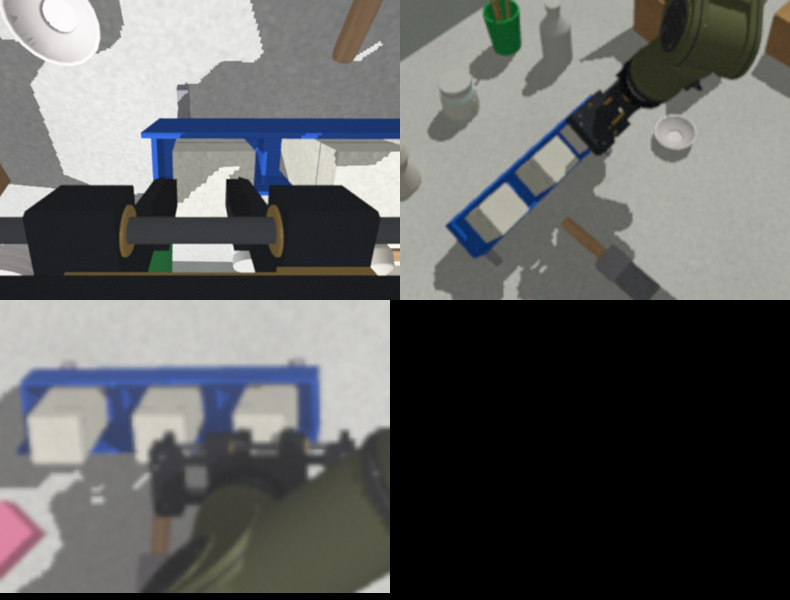

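```bash
python3 -c "
import cv2,numpy as np
w=cv2.imread('pics/w3.png')[150:350,180:440];w=cv2.convertScaleAbs(w,alpha=1.8,beta=20);a=cv2.resize(w,(780,600),interpolation=cv2.INTER_CUBIC)
cv2.imwrite('pics/c3.png',a)"
```

```text
(no output)
```

View pics/c3.png

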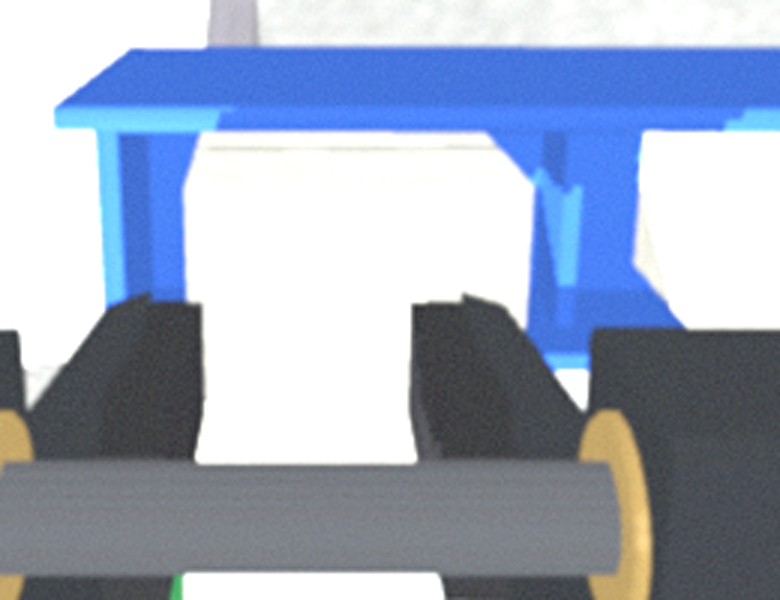

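The enlarged crop shows the box still seated with its lid spanning rows 209–311. The fingertips (row ~250) sit at lid depth and rode onto the lid's edges, so they end shorter than I assumed. I open, check the tool constant and go 20 mm deeper.

```bash
python3 -m jog '[[[0,0,-0.005,0,0,0],[0,0,0,0,0,0],[0,0,0,0,0,0],[0,0,0,0,0,0]]]' 0.078 20
python3 -c "
import plant
print([ (k,getattr(plant,k)) for k in dir(plant) if not k.startswith('_')][:40])
from h import *
s=get_state();print(s['q'].round(2),s['contact_force'],delta([.4985,.065,.104],boxR(.02,np.pi/6)*HT))
p,r=st();d=snapshot('wrist');cv2.imwrite('pics/w4.png',d['frame'][...,::-1])"
```

```text
clock: 9.7
tool_pos: [0.4969, 0.0672, 0.1107]
eef_rot: [-0.01, 0.966, 0.004, 0.257]
contact_force: [-0.0, 0.3, 0.5]
opening: 0.773
finger_force: 0.0
[('Unreachable', <class 'plant.Unreachable'>), ('finish_job', <function connect.<locals>.done at 0x7f0148c077e0>), ('get_state', <function make.<locals>.<lambda> at 0x7f0148c905e0>), ('snapshot', <function make.<locals>.drawn_camera at 0x7f0148c900e0>), ('tcp_to_grasp', -0.0187)]
[ 0.35  1.05 -1.36  2.54  1.88  1.33 -0.68] [-0.00259229  0.33925186  0.54060062] (array([ 0.002 , -0.0022,  0.0066]), array([ 0.003, -0.004, -0.001]))
```

```bash
python3 -m jog '[[[0.002,-0.002,0.01,0,0,0],[0,0,0.01,0,0,0],[0,0,0.003,0,0,0],[0,0,0,0,0,0]]]' 
python3 -m jog '[[[0,0,0,0,0,0],[0,0,0,0,0,0],[0,0,0,0,0,0],[0,0,0,0,0,0],[0,0,0,0,0,0]]]' 0.035 20
python3 -c "
from h import *
s=get_state();print(s['q'].round(2),delta([.4985,.065,.104],boxR(.02,np.pi/6)*HT))"
```

```text
clock: 10.25
tool_pos: [0.5065, 0.0651, 0.0895]
eef_rot: [-0.01, 0.966, 0.004, 0.257]
contact_force: [0.1, -0.4, 0.7]
opening: 0.883
finger_force: 0.0
clock: 10.88
tool_pos: [0.5067, 0.0649, 0.0902]
eef_rot: [-0.01, 0.966, 0.004, 0.257]
contact_force: [-1.1, -1.6, 3.0]
opening: 0.563
finger_force: 20.0
[ 0.35  1.11 -1.33  2.53  1.94  1.36 -0.67] (array([ 0.0003,  0.0003, -0.0161]), array([ 0.002, -0.003, -0.   ]))
```

```bash
python3 -m jog '[[[0,0,0,0,0,0],[0,0,-0.01,0,0,0],[-0.002,0,-0.01,0,0,0],[0,0,0,0,0,0],[0,0,0,0,0,0],[0,0,0,0,0,0]]]' 0.03 45
```

```text
clock: 11.62
tool_pos: [0.4981, 0.0648, 0.1079]
eef_rot: [-0.01, 0.966, 0.004, 0.257]
contact_force: [0.7, 0.3, -4.4]
opening: 0.564
finger_force: 45.0
```

The grip holds at 49.6 mm, and the lift reads 4.4 N, about 0.45 kg. That is the full box, so I take it out.

```bash
python3 -m jog '[[[0,0,-0.015,0,0,0],[0,0,-0.02,0,0,0],[-0.01,0,-0.0173,0,0,0],[-0.015,0,-0.026,0,0,0],[-0.02,0,-0.0346,0,0,0],[-0.02,0,-0.0346,0,0,0],[-0.02,0,-0.0346,0,0,0],[0,0,0,0,0,0],[0,0,0,0,0,0]]]'
python3 -c "
from h import *
s=get_state();print(s['q'].round(2),s['contact_force'])
Rm=boxR(-.108,0)*HT; tp,tr=st()
# shift toward carton above first (unrotated), then rotate
print(delta([.5715,-.289,.33],Rm), delta([.5,-.1,.33],Rm))"
```

```text
clock: 12.75
tool_pos: [0.4815, 0.0628, 0.307]
eef_rot: [-0.01, 0.967, 0.003, 0.255]
contact_force: [-0.5, -0.6, -4.9]
opening: 0.563
finger_force: 45.0
[ 0.68  0.45 -1.45  2.29  1.28  0.78 -0.05] [-0.48357068 -0.56069748 -4.94617637]
(array([-0.0836, -0.3535,  0.0209]), array([0.033, 0.515, 0.125])) (array([-0.0246, -0.1631, -0.0125]), array([0.033, 0.515, 0.125]))
```

```bash
python3 -m jog '[[[0,0,0,0.007,0.086,0.021],[0,0,0,0.005,0.086,0.021],[0,0,0,0.005,0.086,0.021],[0,0,0,0.005,0.086,0.021],[0,0,0,0.005,0.086,0.021],[0,0,0,0.005,0.086,0.021],[0,0,0,0,0,0],[0,0,0,0,0,0]]]'
python3 -c "
from h import *
s=get_state();print(s['q'].round(2),s['contact_force'])
Rm=boxR(-.108,0)*HT
print(delta([.5715,-.289,.33],Rm))"
```

```text
clock: 13.75
tool_pos: [0.4817, 0.0642, 0.3073]
eef_rot: [0.053, 0.999, 0.001, 0.0]
contact_force: [-0.7, 0.3, -5.0]
opening: 0.559
finger_force: 45.0
[ 0.55  0.67 -1.37  1.79  0.69  1.27  0.46] [-0.66070105  0.30447034 -5.0294699 ]
(array([-0.1266, -0.3417, -0.0235]), array([0.002, 0.   , 0.002]))
```

```bash
python3 -m jog '[[[-0.01,-0.027,-0.003,0,0,0],[-0.0158,-0.0427,-0.003,0,0,0],[-0.0158,-0.0427,-0.003,0,0,0],[-0.0158,-0.0427,-0.003,0,0,0],[-0.0158,-0.0427,-0.003,0,0,0],[-0.0158,-0.0427,-0.003,0,0,0],[-0.0158,-0.0427,-0.003,0,0,0],[-0.0158,-0.0427,-0.003,0,0,0],[-0.006,-0.0158,0,0,0,0],[0,0,0,0,0,0],[0,0,0,0,0,0]]]'
python3 -c "
from h import *
s=get_state();print(s['q'].round(2),s['contact_force'])
Rm=boxR(-.108,0)*HT
print(delta([.5715,-.289,.33],Rm))
for n in('side','top','wrist'):
    d=snapshot(n);cv2.imwrite(f'pics/{n}5.png',d['frame'][...,::-1])
tp,tr=st()
for z in(0,-.0187,-.064): print(z,proj('side',[tp+tr.apply([0,y,z]) for y in(-.034,.034)]).round(0).tolist())
print('lid',proj('side',[tp+tr.apply([x,y,-.053]) for x in(-.025,.025) for y in(-.025,.025)]).round(0).tolist(),'bot',proj('side',[tp+tr.apply([x,y,.057]) for x in(-.025,.025) for y in(-.025,.025)]).round(0).tolist())
"
python3 - <<'E'
import cv2,numpy as np
s=cv2.imread('pics/side5.png')[20:220,240:440];w=cv2.imread('pics/wrist5.png')
a=cv2.resize(s,(500,500),interpolation=cv2.INTER_CUBIC);b=cv2.resize(w,(290,218));m=np.zeros((500,790,3),np.uint8);m[:,:500]=a;m[:218,500:]=b
t=cv2.imread('pics/top5.png')[130:260,300:420];m[220:500,500:758]=cv2.resize(t,(258,280));cv2.imwrite('pics/m5.png',m)
E
```

```text
clock: 15.12
tool_pos: [0.5715, -0.2868, 0.3321]
eef_rot: [0.052, 0.999, 0.002, 0.001]
contact_force: [0.2, 1.4, -4.9]
opening: 0.562
finger_force: 45.0
[ 0.95  0.86 -1.34  1.3   0.83  1.58  1.21] [ 0.24485292  1.40461974 -4.90365796]
(array([-0.0002, -0.0022,  0.002 ]), array([0.004, 0.002, 0.004]))
0 [[337.0, 104.0], [319.0, 114.0]]
-0.0187 [[338.0, 98.0], [320.0, 108.0]]
-0.064 [[340.0, 82.0], [322.0, 91.0]]
lid [[330.0, 83.0], [316.0, 90.0], [345.0, 91.0], [331.0, 98.0]] bot [[326.0, 120.0], [313.0, 128.0], [339.0, 128.0], [327.0, 136.0]]
```

View pics/m5.png

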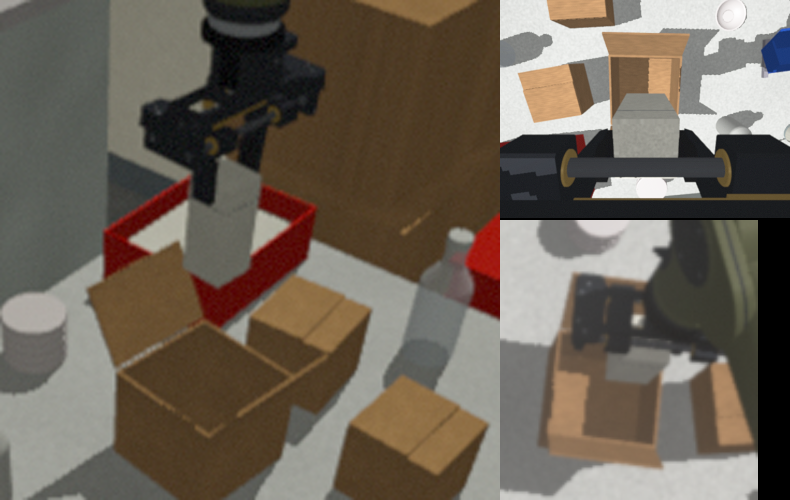

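The box hangs upright over the carton, with its bottom corner at px (327,136) as predicted. A fingertip shows at about (322,102), so the fingers end some 30–35 mm short of the TCP. I need the gripper body height against the rim.

```bash
python3 -c "
from h import *
tp,tr=st()
for z in(-.05,-.065,-.08,-.095,-.11):
    q=proj('side',[tp+tr.apply([x,y,z]) for y in(.094,-.094) for x in(-.0375,.0375)]); print(z,((q-[240,20])*2.5).round(0).tolist())
for z in(-.0,-.015,-.03,-.045): print('finger +y outer/inner',z,((proj('side',[tp+tr.apply([x,y,z]) for y in(.025,.0425) for x in(-.009,.009)])-[240,20])*2.5).round(0).tolist())
"
```

```text
-0.05 [[132.0, 198.0], [189.0, 230.0], [258.0, 135.0], [315.0, 161.0]]
-0.065 [[132.0, 184.0], [190.0, 216.0], [260.0, 121.0], [317.0, 147.0]]
-0.08 [[133.0, 170.0], [191.0, 201.0], [262.0, 107.0], [320.0, 134.0]]
-0.095 [[134.0, 155.0], [193.0, 186.0], [264.0, 93.0], [322.0, 119.0]]
-0.11 [[134.0, 140.0], [194.0, 171.0], [266.0, 79.0], [325.0, 105.0]]
finger +y outer/inner -0.0 [[198.0, 229.0], [211.0, 236.0], [186.0, 235.0], [199.0, 242.0]]
finger +y outer/inner -0.015 [[199.0, 216.0], [212.0, 223.0], [187.0, 222.0], [200.0, 229.0]]
finger +y outer/inner -0.03 [[200.0, 203.0], [214.0, 210.0], [188.0, 209.0], [202.0, 216.0]]
finger +y outer/inner -0.045 [[202.0, 189.0], [215.0, 196.0], [189.0, 195.0], [203.0, 203.0]]
```

The body's underside is about 105 mm behind the TCP, which leaves about 35 mm above the rim at set-down. I lower.

```bash
python3 -m jog '[[[0,-0.002,0.025,0,0,0],[0,0,0.03,0,0,0],[0,0,0.03,0,0,0],[0,0,0.03,0,0,0],[0,0,0.03,0,0,0],[0,0,0.03,0,0,0],[0,0,0.03,0,0,0],[0,0,0.03,0,0,0],[0,0,0.015,0,0,0],[0,0,0.005,0,0,0],[0,0,0,0,0,0],[0,0,0,0,0,0]]]'
```

```text
clock: 16.77
tool_pos: [0.573, -0.2902, 0.0781]
eef_rot: [0.054, 0.999, 0.002, 0.002]
contact_force: [0.2, -0.0, -5.5]
opening: 0.564
finger_force: 45.0
```

```bash
python3 -m jog '[[[0,0,0.004,0,0,0],[0,0,0.004,0,0,0],[0,0,0.003,0,0,0],[0,0,0.002,0,0,0],[0,0,0,0,0,0],[0,0,0,0,0,0]]]'
```

```text
clock: 17.52
tool_pos: [0.5723, -0.2901, 0.0639]
eef_rot: [0.054, 0.999, 0.002, 0.001]
contact_force: [0.9, -0.0, -4.3]
opening: 0.56
finger_force: 45.0
```

```bash
python3 -m jog '[[[0,0,0.002,0,0,0],[0,0,0.002,0,0,0],[0,0,0,0,0,0]]]'
```

```text
clock: 17.9
tool_pos: [0.572, -0.2902, 0.0596]
eef_rot: [0.054, 0.999, 0.002, 0.001]
contact_force: [-0.1, -0.3, -5.0]
opening: 0.561
finger_force: 45.0
```

```bash
python3 -m jog '[[[0,0,0.001,0,0,0],[0,0,0.001,0,0,0],[0,0,0,0,0,0]]]'
```

```text
clock: 18.27
tool_pos: [0.5723, -0.2901, 0.0579]
eef_rot: [0.054, 0.999, 0.002, 0.001]
contact_force: [0.0, 0.0, -4.3]
opening: 0.562
finger_force: 45.0
```

```bash
python3 -m jog '[[[0,0,0.002,0,0,0],[0,0,0.001,0,0,0],[0,0,0,0,0,0]]]'
```

```text
clock: 18.65
tool_pos: [0.573, -0.2902, 0.0577]
eef_rot: [0.054, 0.999, 0.001, 0.002]
contact_force: [-4.6, -1.1, 10.5]
opening: 0.561
finger_force: 45.0
```

```bash
python3 -m jog '[[[0,0,0.002,0,0,0],[0,0,0.001,0,0,0],[0,0,0,0,0,0]]]'
```

```text
clock: 19.02
tool_pos: [0.5734, -0.2902, 0.0577]
eef_rot: [0.054, 0.999, 0.001, 0.003]
contact_force: [-9.3, -0.9, 26.1]
opening: 0.562
finger_force: 45.0
```

It is on the floor. I relieve the press, release and withdraw.

```bash
python3 -m jog '[[[0,0,-0.003,0,0,0],[0,0,-0.001,0,0,0],[0,0,0,0,0,0]]]'; python3 -m jog '[[[0,0,0,0,0,0],[0,0,0,0,0,0],[0,0,0,0,0,0]]]' 0.072 20
python3 -m jog '[[[0,0,-0.01,0,0,0],[0,0,-0.02,0,0,0],[0,0,-0.03,0,0,0],[0,0,-0.05,0,0,0],[0,0,-0.05,0,0,0],[0,0,0,0,0,0],[0,0,0,0,0,0]]]'
python3 -c "
from h import *
s=get_state();print(s['q'].round(2),s['contact_force'])
for n in('side','top','wrist'):
    d=snapshot(n);cv2.imwrite(f'pics/{n}6.png',d['frame'][...,::-1])
Rm=boxR(-.108,0)*HT
Rc=R.from_euler('z',-.108)
hs=np.array([.5715,-.289,0])+Rc.apply([-.075,0,.13]);hl=np.array([.5715,-.289,0])+Rc.apply([.075,0,.134]);print(hs,hl)"
python3 - <<'E'
import cv2,numpy as np
s=cv2.imread('pics/side6.png')[90:240,250:400];w=cv2.imread('pics/wrist6.png')
a=cv2.resize(s,(450,450),interpolation=cv2.INTER_CUBIC);m=np.zeros((450,780,3),np.uint8);m[:,:450]=a;m[:246,452:]=cv2.resize(w,(328,246));cv2.imwrite('pics/m6.png',m)
E
```

```text
clock: 19.4
tool_pos: [0.573, -0.2902, 0.0577]
eef_rot: [0.054, 0.999, 0.002, 0.002]
contact_force: [-2.3, -0.7, 8.6]
opening: 0.561
finger_force: 45.0
clock: 19.77
tool_pos: [0.5723, -0.29, 0.0556]
eef_rot: [0.054, 0.999, 0.002, 0.001]
contact_force: [-0.1, 0.3, 0.4]
opening: 0.815
finger_force: 0.0
clock: 20.65
tool_pos: [0.5717, -0.2908, 0.2165]
eef_rot: [0.054, 0.999, 0.001, 0.001]
contact_force: [0.2, 1.0, -0.3]
opening: 0.817
finger_force: 0.0
[ 0.96  0.97 -1.28  1.47  0.93  1.39  1.11] [ 0.19761577  1.01784926 -0.28142094]
[ 0.49693698 -0.28091574  0.13      ] [ 0.64606302 -0.29708426  0.134     ]
```

View pics/m6.png

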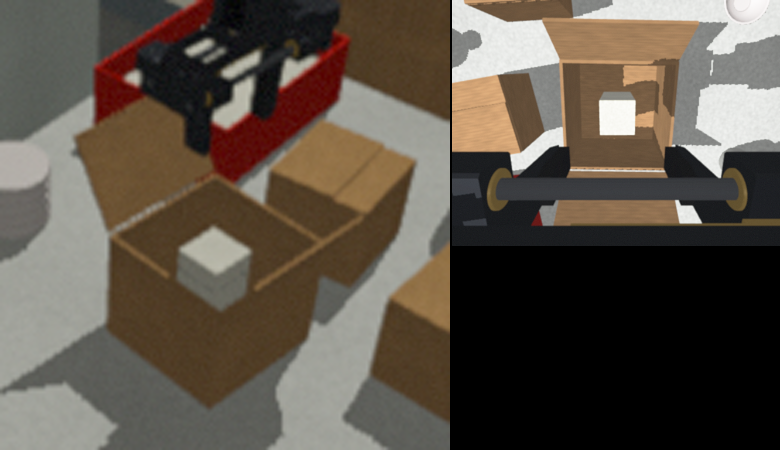

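The box stands upright in the carton, with its lid at crop (215,255). The short flap leans towards the robot. I close the fingers, move outside the short flap and sweep it down.

```bash
python3 -m jog '[[[0.03,0,0,0,0,0],[0.04,0,0,0,0,0],[0.04,0,0,0,0,0],[0.036,0,0,0,0,0],[0,0,0,0,0,0],[0,0,0.03,0,0,0],[0,0,0.03,0,0,0],[0,0,0.033,0,0,0],[0,0,0,0,0,0]]]' 0 20
python3 -c "
from h import *
s=get_state();print(s['q'].round(2),s['contact_force']);p,r=st();print(R.from_euler('z',.108).apply(p-[.4969,-.281,.13]).round(4))"
```

```text
clock: 21.92
tool_pos: [0.4261, -0.274, 0.1204]
eef_rot: [0.054, 0.999, 0.003, -0.001]
contact_force: [-0.0, 0.5, 0.4]
opening: 0.003
finger_force: 0.0
[ 1.15  0.98 -1.25  1.97  1.08  1.1   0.87] [-0.01639703  0.46250014  0.35091177]
[-0.0711 -0.0007 -0.0096]
```

```bash
python3 -m jog '[[[-0.015,0,0,0,0,0],[-0.014,0,0,0,0,0],[-0.014,0,0,0,0,0],[-0.014,0,0,0,0,0],[-0.014,0,0,0,0,0],[-0.013,0,0,0,0,0],[0,0,0,0,0,0]]]'
python3 -m jog '[[[-0.006,0,0.004,0,0,0],[-0.006,0,0.006,0,0,0],[-0.004,0,0.006,0,0,0],[0,0,0.003,0,0,0],[0,0,0,0,0,0]]]'
```

```text
clock: 22.8
tool_pos: [0.512, -0.2834, 0.1231]
eef_rot: [0.054, 0.999, 0.002, 0.002]
contact_force: [0.7, -0.2, 0.9]
opening: 0.005
finger_force: 0.0
clock: 23.42
tool_pos: [0.5263, -0.2852, 0.1034]
eef_rot: [0.054, 0.999, 0.002, 0.001]
contact_force: [0.5, 0.5, -0.7]
opening: 0.005
finger_force: 0.0
```

```bash
python3 -m jog '[[[0,0,0.003,0,0,0],[0,0,0,0,0,0],[0,0,0,0,0,0]]]'
```

```text
clock: 23.8
tool_pos: [0.5262, -0.2854, 0.1007]
eef_rot: [0.054, 0.999, 0.002, 0.001]
contact_force: [-0.1, 0.3, 0.1]
opening: 0.006
finger_force: 0.0
```

```bash
python3 -m jog '[[[0,0,0.003,0,0,0],[0,0,0,0,0,0],[0,0,0,0,0,0]]]'
```

```text
clock: 24.18
tool_pos: [0.5262, -0.2853, 0.0976]
eef_rot: [0.054, 0.999, 0.002, 0.001]
contact_force: [-0.1, 0.4, -0.5]
opening: 0.005
finger_force: 0.0
```

```bash
python3 -m jog '[[[0,0,0.003,0,0,0],[0,0,0,0,0,0],[0,0,0,0,0,0]]]'
python3 -c "
from h import *
d=snapshot('wrist');w=d['frame'][...,::-1];cv2.imwrite('pics/w7.png',w);s=snapshot('side')['frame'][...,::-1];cv2.imwrite('pics/s7.png',s)
a=cv2.resize(s[90:240,250:400],(450,450),interpolation=cv2.INTER_CUBIC);m=np.zeros((450,780,3),np.uint8);m[:,:450]=a;m[:246,452:]=cv2.resize(w,(328,246))
t=snapshot('top')['frame'][...,::-1];cv2.imwrite('pics/t7.png',t);m[250:450,452:692]=cv2.resize(t[140:260,300:444],(240,200));cv2.imwrite('pics/m7.png',m)"
```

```text
clock: 24.55
tool_pos: [0.5266, -0.2853, 0.096]
eef_rot: [0.054, 0.999, 0.002, 0.002]
contact_force: [-1.5, 0.6, 8.1]
opening: 0.004
finger_force: 4.0
```

View pics/m7.png

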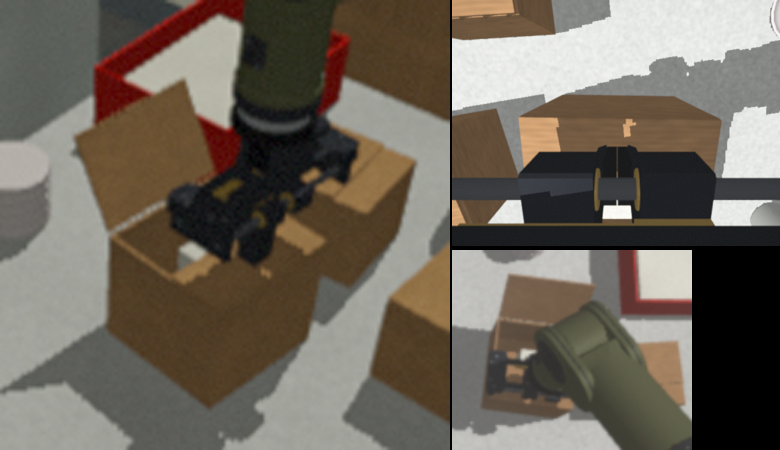

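The short flap lies flat: contact is 8 N at rim height, and the view shows it covering the near half. Now over to the long flap's outer side.

```bash
python3 -m jog '[[[0,0,-0.02,0,0,0],[0,0,-0.05,0,0,0],[0,0,-0.06,0,0,0],[-0.025,0,-0.01,0,0,0],[-0.045,0,0,0,0,0],[-0.05,0,0,0,0,0],[-0.05,0,0,0,0,0],[-0.042,0,0,0,0,0],[0,0,0,0,0,0],[0,0,0,0,0,0]]]'
python3 -c "
from h import *
s=get_state();print(s['q'].round(2),s['contact_force']);p,r=st();print(R.from_euler('z',.108).apply(p-[.6461,-.297,.134]).round(4),delta(p,boxR(-.108,0)*HT))"
```

```text
clock: 25.95
tool_pos: [0.7363, -0.3083, 0.2357]
eef_rot: [0.054, 0.999, 0.002, 0.001]
contact_force: [-0.2, -0.1, -0.2]
opening: 0.004
finger_force: 0.0
[ 0.65  1.11 -1.18  0.8   0.98  1.64  1.39] [-0.16504458 -0.09715569 -0.23802961]
[ 0.0909 -0.0015  0.1017] (array([0., 0., 0.]), array([0.004, 0.002, 0.001]))
```

```bash
python3 -m jog '[[[0,0,0.04,0,0,0],[0,0,0.045,0,0,0],[0,0,0,0,0,0],[0.017,0,0,0,0,0],[0.02,0,0,0,0,0],[0.02,0,0,0,0,0],[0.02,0,0,0,0,0],[0.02,0,0,0,0,0],[0.02,0,0,0,0,0],[0,0,0,0,0,0]]]'
python3 -m jog '[[[0.008,0,0.008,0,0,0],[0.009,0,0.012,0,0,0],[0.005,0,0.012,0,0,0],[0,0,0.006,0,0,0],[0,0,0,0,0,0]]]'
python3 -c "
from h import *
s=get_state();p,r=st();print(R.from_euler('z',.108).apply(p-[.6461,-.297,.134]).round(4))"
```

```text
clock: 27.2
tool_pos: [0.6201, -0.297, 0.1528]
eef_rot: [0.054, 0.999, 0.001, 0.002]
contact_force: [-0.4, -0.5, 0.1]
opening: 0.004
finger_force: 0.0
clock: 27.82
tool_pos: [0.5989, -0.2932, 0.1113]
eef_rot: [0.054, 0.999, 0.002, 0.001]
contact_force: [-0.3, 0.6, 0.8]
opening: 0.01
finger_force: 0.0
[-0.0473 -0.0013 -0.0227]
```

```bash
python3 -m jog '[[[0,0,0.005,0,0,0],[0,0,0.003,0,0,0],[0,0,0,0,0,0],[0,0,0,0,0,0]]]'
```

```text
clock: 28.32
tool_pos: [0.599, -0.2932, 0.104]
eef_rot: [0.054, 0.999, 0.002, 0.001]
contact_force: [-0.1, 0.2, -1.0]
opening: 0.006
finger_force: 0.0
```

```bash
python3 -m jog '[[[0,0,0.003,0,0,0],[0,0,0,0,0,0],[0,0,0,0,0,0]]]'
```

```text
clock: 28.7
tool_pos: [0.5989, -0.2932, 0.1009]
eef_rot: [0.054, 0.999, 0.002, 0.001]
contact_force: [0.1, -0.1, 0.7]
opening: 0.005
finger_force: 0.0
```

```bash
python3 -m jog '[[[0,0,0.002,0,0,0],[0,0,0,0,0,0],[0,0,0,0,0,0]]]'
```

```text
clock: 29.08
tool_pos: [0.5992, -0.2932, 0.1]
eef_rot: [0.054, 0.999, 0.002, 0.002]
contact_force: [-1.6, 0.1, 5.7]
opening: 0.007
finger_force: 2.8
```

Long flap down: 5.7 N at 4 mm above the short flap's level. I retreat and check the scene numerically.

```bash
python3 -m jog '[[[0,0,-0.02,0,0,0],[0,0,-0.05,0,0,0],[0,0,-0.06,0,0,0],[0,0,-0.06,0,0,0],[0,0,-0.06,0,0,0],[0.05,0,0,0,0,0],[0.05,0,0,0,0,0],[0.05,0,0,0,0,0],[0,0,0,0,0,0],[0,0,0,0,0,0]]]'
python3 - <<'E'
from h import *
print(get_state()["contact_force"])
for n in("side","top"):
    f=snapshot(n)["frame"][...,::-1].astype(int);o=cv2.imread(f"pics/{n}0.png").astype(int);cv2.imwrite(f"pics/{n}9.png",f)
    d=abs(f-o).max(2)
    for k,X in dict(L=(.474,.274,.137),M=(.4765,.167,.137),R=(.478,.064,.137)).items():
        u,v=proj(n,np.array([X]))[0].astype(int);print(n,k,(d[v-12:v+13,u-12:u+13]>40).mean().round(3))
# flap edge: sample colours along carton x on mid-top at z=.138 and along y=.04
c=np.array([.5715,-.289,0]);Rc=R.from_euler('z',-.108)
f=cv2.imread("pics/side9.png")
for y in(.05,-.05):
    P=[c+Rc.apply([x,y,.138]) for x in np.linspace(-.07,.07,15)];q=proj("side",P).astype(int);print([f[v,u].tolist() for u,v in q])
# region where the raised long flap was
P=[c+Rc.apply([.075+.053*t,y,.134+.085*t]) for t in(.5,.9) for y in(-.05,.05)];print([(f[v,u].tolist(),cv2.imread("pics/side0.png")[v,u].tolist()) for u,v in proj("side",P).astype(int)])
E
```

```text
clock: 30.32
tool_pos: [0.4501, -0.2781, 0.3496]
eef_rot: [0.054, 0.999, 0.002, 0.002]
contact_force: [0.5, -0.2, -1.1]
opening: 0.006
finger_force: 0.0
[ 0.49246997 -0.24393094 -1.09733853]
side L 0.0
side M 0.066
side R 0.616
top L 0.0
top M 0.011
top R 0.755
[[69, 111, 142], [67, 111, 144], [70, 113, 145], [72, 115, 147], [56, 92, 120], [64, 105, 136], [71, 111, 144], [67, 108, 142], [73, 114, 147], [69, 112, 144], [74, 114, 146], [67, 110, 142], [71, 111, 143], [68, 109, 142], [79, 116, 144]]
[[67, 106, 139], [67, 109, 141], [70, 111, 142], [70, 112, 145], [49, 79, 105], [68, 110, 142], [69, 109, 141], [70, 110, 141], [68, 108, 141], [68, 109, 142], [74, 115, 146], [65, 106, 138], [68, 109, 141], [68, 111, 141], [69, 107, 139]]
[([11, 9, 87], [45, 76, 101]), ([124, 131, 129], [50, 81, 107]), ([163, 177, 178], [42, 75, 101]), ([86, 92, 90], [47, 75, 101])][ WARN:0@0.465] global loadsave.cpp:1063 imwrite_ Unsupported depth image for selected encoder is fallbacked to CV_8U.
```

```bash
python3 -c "
from plant import *
print(finish_job())"
```

```text
the job is handed in; nothing more can be done
None
```

I handed the job in at about 30 s: the full box (it weighed about 4.5–5 N when lifted) stands in the carton, with the short flap folded down and the long flap over it. The two empty boxes were not moved from their pockets; the judge's verdict was not returned.

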